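# Open the mould case's notch-dial lock and hold it up

### The job

Unlock the steel tile-mould case: turn the lock's dial, notch by notch, until it has clicked into the notch where its pointer points straight at the shackle, then pull the shackle up as far as it goes while the lock is still in its seat. Draw the open lock out from under the hasp tongue and lift it by the shackle until the whole lock hangs level about 15 cm or a little more above the bench, shackle still open, and finish while holding it there in the gripper; leave everything else on the bench where it is.

Things in the scene. Friction and masses are not known exactly. Their poses are not given: they have to be found in the camera images.
- mould_case: Fixed steel mould case with a lock seat on its front. Origin on the bench under the seat; +x from seat into case. Box x 52..232 mm, y +-110, 57 high (side bars at y +-100 to 69). Seat: channel, floor 12 high, walls at y +-25..34 up to 32 high, x -66..52, open to -x. The seated lock can neither rise (tongue above it) nor slide to -x (shackle leg in the tongue's hole) until its shackle is up.
- tongue_tip (a point): Middle of the free edge of the hasp tongue, on its top face: at x 25, y 0, z 57 mm of mould_case. The tongue is a 5 mm plate, 30 wide, from the case over the front end of the lock; the shackle's far leg stands in its 16 x 14 mm hole at x 38. With the shackle fully up that leg clears the tongue by about 5 mm; then draw the lock over 30 mm to mould_case -x, and it can rise past the tongue.
- lock: Lock, a steel block 116 x 46 x 38 mm: x -66..50, y +-23, z 0..38 from its origin on its underside. Dial on a 13 mm collar on top at x -42, shackle on top at x 0..38. It starts in the seat, origin 12 mm above mould_case's, axes the same; play 1.5 mm to the tongue above, 2 mm each side. Some 0.6 kg in all (give or take a quarter), balanced near x 13 mm, about under the shackle.
- dial (a joint): Dial turn, rad, positive anticlockwise seen from above. Notches at 0 and every 0.524 (12 a turn); between them it must be forced over a bump (about 0.1 N m), then snaps into the next notch and stays. At 0 the pointer points at the shackle (lock +x); only there, within 0.1, does the shackle come up. Starts 2 to 4 notches negative (-1.05, -1.57 or -2.09). Stops at -2.55 and 0.75.
- dial_grip (a point): On the dial's upright axis, 79 mm over the lock's underside, to grip at; turns with the dial, x = where the pointer points. Grip: upright fin 11 mm thick, x -18..14 mm, then a 5 mm thick nose to x 22 (the pointer), standing 30 high on a disc 38 across, from 22 below to 8 above this point. The shackle (top 2 mm below this point when shut) begins 37 mm from the axis: open the fingers part way.
- shackle (a joint): How far the shackle is up, m: 0 shut, 0.028 at its stop. It slides along the lock's z against 1.5 N of friction and stays; when the lock hangs from its shackle, the weight keeps it open.
- shackle_grip (a point): Middle of the shackle's level top bar, 9 x 9 mm, 47 mm long along the lock's x. Two upright 9 mm legs carry it, 19 mm either way from this point (lock x 0 and 38). Shut, the point is at x 19, y 0, z 72 mm of the lock, with 29 mm free under the bar down to the block, 22 mm to the level of the tongue's top.
- pour_cup: Bystander: round steel cup 68 mm wide, 55 mm tall, standing on the case's lid. Origin at its foot. Leave alone.
- scraper: Bystander: flat scraper 170 mm long, lying on the bench to the left of the lock. Leave alone.
- test_tile: Bystander: fired tile 90 x 90 x 14 mm, lying on the bench to the right of the lock. Leave alone.
- brush: Bystander: brush 180 mm long, lying on the bench far left. Leave alone.
- pigment_tin: Bystander: round tin 76 mm wide, 100 mm tall, far left. Leave alone.
- divider_grid: Bystander: brass frame 120 x 105 x 30 mm, far right. Leave alone.
- pigment_bowl: Bystander: white bowl 110 mm wide, 50 mm tall, far right. Leave alone.
Things that resemble listed ones, but are neither listed nor needed, are in the scene too. Leave any purple or yellow look-alike of the lock alone.

How it is judged:
By the outcome, as a careful person would: the job done as asked, in the order asked, and still so for the second after the job is handed in, while the arm keeps its last pose, push and grip.
It also fails if it takes over 67 s, if anything falls off the work surface, if the arm or the gripper's body presses on something with over 40 N, if the wrist force passes 120 N, or if a joint passes its speed limit or range.

### The arm

A 6-joint arm with a two-finger parallel gripper is mounted at the origin on the work surface. World frame = base frame: x ahead of the robot, y to its left, z up, the work surface at z = 0. Lengths are in mm, angles in rad, forces in N, time in s.
With the tool pointing down it reaches from about 325 to 850 mm from the base axis. Payload 4.4 kg.
Tool frame: the origin (TCP) lies midway between the tips of the shut fingers; the grasp point (between the pads) lies 19 mm behind it; z points along the fingers, y is the line along which they close (so a half turn about z gives the same grasp; the last joint's range is limited). The gripper opens to 94 mm and grips with 3 to 60 N. Pads are 16 mm wide; open, the fingers measure 119 mm over their backs; the gripper's body (75 mm by 177 mm) begins 78 mm behind the grasp point.
Start: joints at [0.952, 0.207, 1.542, -0, 1.393, -0.15], TCP at [259.804, 512.961, 205.447] pointing down, gripper open.
Joint ranges: [-2.73, 2.73], [-0.86, 2.22], [0.23, 2.46], [-1.11, 4.25], [0.08, 2.63], [-2.82, 2.82]. Speed limits (rad/s): [2.79, 2.79, 3.14, 3.14, 3.14, 3.14].

### API

Orientations are given as a unit quaternion [x, y, z, w].
In Python, from plant import manip gives the robot as it stands. The module is installed in compiled form; this text tells all that it offers.
- The arm moves only by the tool drive_tool, never from a script. Its argument "commands" is text: rows parted by semicolons, each of 7 numbers parted by spaces: the turn, a rotation vector about the world's x, y, z in rad, then the shift along the world's x, y, z in mm, then the closure, from 0 (fully open) to 1 (shut). A call has 1 to 10 rows; each row is the pose to reach, as a shift and turn from the pose commanded when the call began; what a row does not reach only later rows make up. A row lasts 1/8 s, in which the tool goes at most 62.5 mm and 10.7 degrees, less where a joint would pass 70% of its speed; a pose out of reach is approached as far as the arm can. A call with a gripper value outside its range is refused whole. The fingers move at their own pace and stop on an object; "squeeze" is the grip in N (left out, the last holds). Time passes only in rows, so rows that repeat a pose let the fingers close. It gives the time, the measured TCP pose, the force, the opening and the grip force at its end, in the units of the state.
- manip.get_state(): the state, without advancing time (a new reading comes with each control period).
- manip.camera(name): name is "side" or "top" or "wrist"; returns a dict with "image" (480x640x3 uint8, blue, green, red), "intrinsics" (3x3 intrinsics, pixels), "origin" and "attitude" of the camera in the world; the wrist camera has in their place "mount" (4x4, takes a point from camera to tool coordinates, whose origin is the TCP and whose axes are the flange's). Camera axes: x right, y up, looking along -z (the intrinsics and any distortion apply to the point x, -y, -z); pixel columns grow to the right and rows downward; lengths in mm; the calibration is good to about 2 mm. A picture is of the moment at which its call begins: read the wrist's pose just before it. There is no depth.
- manip.finish_job(): hands the job in; it is judged then, once.
The state is a dict: "time_s": time; "joint_positions": joint angles; "qvel": joint speeds; "joint_torque": joint torques, N m; "tool_pos": TCP position; "tcp_rot": TCP orientation; "force": force on the tool from outside, world axes, zero at the start; "torque": the same for the moment, N m; "finger_gap": opening from 0.0 (shut) to 1.0 (fully open); "gripper_force": force on a finger pad.
Only numpy, scipy, OpenCV 4.12 (cv2) and the standard library are available. Lean on these libraries where they do the work, as an engineer would, in place of code of your own. Each camera call takes 0.05 s, during which the arm holds its last target. There are 200 camera calls.

## Working session

There is one attempt and no reset: what is moved stays moved. The work goes in short steps, Python scripts to look and compute and a tool call to move; the robot and the scene stay as the last step left them, time stands still between calls to the robot, and variables do not carry over. Pictures are saved under pics/ and viewed, at most 10 in all, crops included, and the job is handed in when it is done.

Besides the shell and the picture viewer there is one more tool, called after "Call:" as name(argument=value, ...) on one line, values as JSON. drive_tool: Moves the arm, as the interface text tells. Its arguments: {"type":"object","properties":{"commands":{"type":"string"},"squeeze":{"type":"number"}},"required":["commands"]}

```bash
mkdir -p pics
python3 - <<'E'
from plant import manip
import cv2,json,numpy as np
s=manip.get_state();print(s)
for n in("top","side"):
    c=manip.camera(n);cv2.imwrite(f"pics/{n}0.png",c["image"])
    print(n,{k:np.array(v).tolist() for k,v in c.items() if k!="image"})
E
```

```text
{'time_s': 0.0, 'joint_positions': array([ 9.51507462e-01,  2.07426747e-01,  1.54289462e+00, -1.55296081e-05,
        1.39348902e+00, -1.50496250e-01]), 'qvel': array([-0.00017834, -0.00013138,  0.00044773, -0.00041057,  0.00093126,
       -0.00095023]), 'joint_torque': array([ 1.69482382e-04, -3.70880198e+01, -2.81414187e+01,  6.98192487e-02,
        3.63171136e-02, -1.73292697e-04]), 'tool_pos': array([259.34532538, 512.31675358, 204.3151141 ]), 'tcp_rot': array([ 2.32254360e-01,  9.72654452e-01, -1.03061004e-03, -4.09252235e-04]), 'force': array([ 0.44562001, -0.55110981, -0.16175965]), 'torque': array([-0.00968099,  0.02099285,  0.00876921]), 'gripper_force': 0.0, 'finger_gap': 1.000800083850986}
top {'intrinsics': [[609.2657058939508, 0.0, 327.25705269541567], [0.0, 609.2657058939508, 235.56931242022358], [0.0, 0.0, 1.0]], 'origin': [248.99077590346303, -0.5846710799538213, 1778.811732293561], 'attitude': [-0.05743820334150528, 0.05864783041088895, 0.7074892257315598, -0.7019403680219237]}
side {'intrinsics': [[453.5034731666305, 0.0, 316.9367485255647], [0.0, 453.5034731666305, 244.51905462565455], [0.0, 0.0, 1.0]], 'origin': [127.27044652743494, -764.0887810340862, 1017.1887856125398], 'attitude': [0.36353919387951733, -0.09868537057169074, -0.22219213985763134, 0.8992947821120978]}
```

View pics/top0.png

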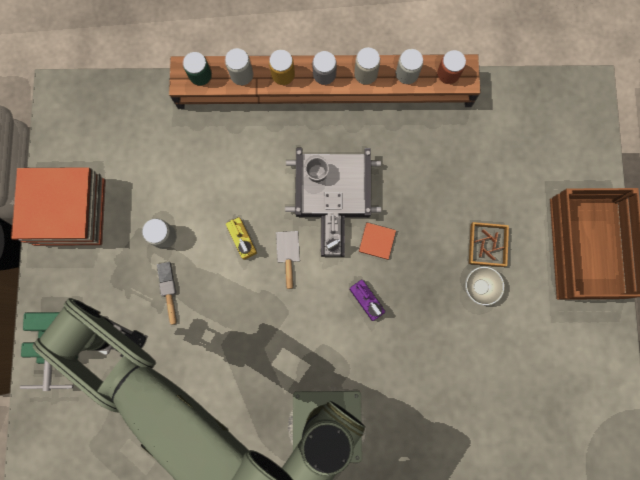

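View pics/side0.png

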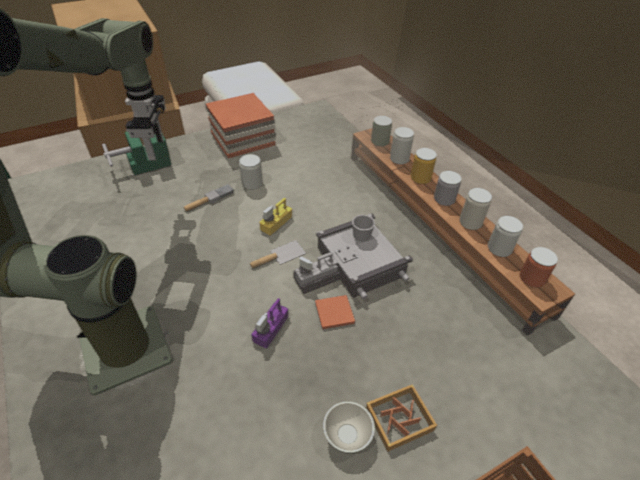

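The top view shows the case at about (333,182), its seat and lock at (333,235), and the dial near (333,243). The side view shows the lock at about (318,268), with the yellow and purple look-alikes off to the sides. I'll zoom in next.

```bash
cat > h.py <<'E'
import numpy as np,cv2
from plant import manip
from scipy.spatial.transform import Rotation as R
def cam(n):
    s=manip.get_state();c=manip.camera(n);K=np.array(c["intrinsics"])
    if n=="wrist":
        M=np.array(c["mount"]);Rt=R.from_quat(s["tcp_rot"]).as_matrix()
        return c["image"],K,Rt@M[:3,:3],np.array(s["tool_pos"])+Rt@M[:3,3]
    return c["image"],K,R.from_quat(c["attitude"]).as_matrix(),np.array(c["origin"])
def proj(P,K,A,o):
    q=(np.atleast_2d(P)-o)@A; q=q*[1,-1,-1]; p=q@K.T; return p[:,:2]/p[:,2:]
def onz(uv,z,K,A,o):
    uv=np.atleast_2d(uv); d=(np.c_[uv,np.ones(len(uv))]@np.linalg.inv(K).T)*[1,-1,-1]@A.T
    return o+d*((z-o[2])/d[:,2])[:,None]
E
python3 - <<'E'
from h import *
t=cam("top");s=cam("side")
print(onz([[333,235],[296,147],[375,150]],57,*t[1:]).round())
a=cv2.resize(t[0][135:270,270:400],None,fx=4,fy=4,interpolation=cv2.INTER_CUBIC)
cv2.imwrite("pics/topz.png",a)
E
```

```text
[[ 536.  -21.   57.]
 [ 799.   85.   57.]
 [ 788. -147.   57.]]
```

View pics/topz.png

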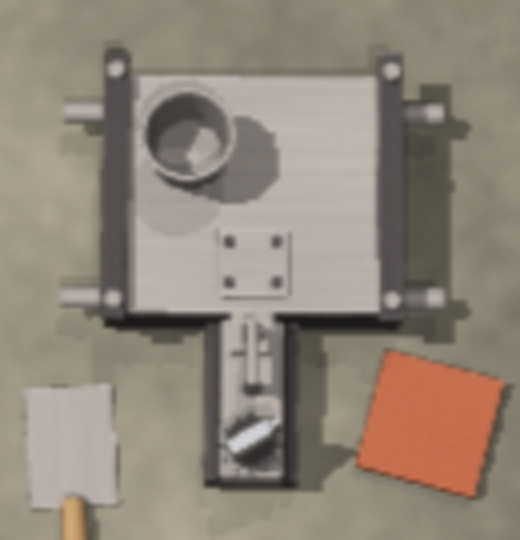

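The zoom shows the lid corners at crop (130,314) and (380,314), the seat's outer end at (205,486) to (297,486), and the shackle bar along x≈252. The pointer goes from (228,450) to (281,424), right and up, so about -60°, which is 2 notches negative.

Run:
```python
from h import *
t=cam("top");f=lambda p,z:onz(np.array(p)/4.+[270,135],z,*t[1:]).round(1)
b=f([[116,68],[113,298],[391,70],[393,300]],69);print("bars",b)
print("seat",f([[205,486],[297,486]],32))
print("lid",f([[130,314],[380,314],[130,75],[380,75]],57))
d=f([[228,450],[281,424]],99);print("dial",d)
print("shackle",f([[254,322],[254,390]],88.5))
w=cam("wrist");print(w[1],manip.camera("wrist")["mount"])
```

```text
bars [[ 779.8   75.6   69. ]
 [ 608.9   77.8   69. ]
 [ 776.7 -124.5   69. ]
 [ 605.9 -122.7   69. ]]
seat [[477.5  13.1  32. ]
 [477.  -53.4  32. ]]
lid [[ 599.6   66.1   57. ]
 [ 598.2 -114.    57. ]
 [ 778.1   65.9   57. ]
 [ 776.7 -117.2   57. ]]
dial [[493.9  -3.6  99. ]
 [511.9 -40.7  99. ]]
shackle [[586.7 -22.7  88.5]
 [537.9 -22.3  88.5]]
[[376.47914721   0.         324.19676714]
 [  0.         376.47914721 239.31107615]
 [  0.           0.           1.        ]] [[ 4.89279124e-04  9.68245968e-01  2.49999011e-01  7.16382855e+01]
 [ 9.99999646e-01 -6.44769255e-04  5.40067257e-04 -6.65109301e-01]
 [ 6.84109621e-04  2.49998659e-01 -9.68245941e-01 -1.80502440e+02]
 [ 0.00000000e+00  0.00000000e+00  0.00000000e+00  1.00000000e+00]]
```

Estimated case frame: origin ≈ (544,-21.5), yaw ≈ -0.012. The dial axis comes out at ≈ (502,-21) from two independent measurements. Next I move above the dial with the fingers lined up across the fin, then look with the wrist camera.

Call:
drive_tool(commands="0 0 -0.06 24 -53 0 0; 0 0 -0.12 48 -106 0 0.1; 0 0 -0.18 73 -160 0 0.2; 0 0 -0.24 97 -213 0 0.3; 0 0 -0.3 121 -267 0 0.4; 0 0 -0.36 145 -320 0 0.5; 0 0 -0.42 170 -374 0 0.64; 0 0 -0.48 194 -427 0 0.64; 0 0 -0.54 218 -481 0 0.64; 0 0 -0.593 242 -534 0 0.64", squeeze=40)

```text
time_s: 1.6
tool_pos: [502.5, -23.0, 205.8]
tcp_rot: [0.507, 0.862, 0.0, 0.0]
force: [0.7, -0.4, -0.3]
finger_gap: 0.358
gripper_force: 0.0
```

Call:
drive_tool(commands="0 0 0 0 0 0 0.64; 0 0 0 0 0 0 0.64; 0 0 0 0 0 0 0.64; 0 0 0 0 0 0 0.64")

```text
time_s: 2.1
tool_pos: [501.4, -19.7, 205.5]
tcp_rot: [0.505, 0.863, 0.0, -0.0]
force: [-0.1, 0.6, 0.6]
finger_gap: 0.362
gripper_force: 0.0
```

Run:
```python
from h import *
s=manip.get_state();m=R.from_quat(s["tcp_rot"]).as_matrix()
print(s["tool_pos"],m.round(4),s["finger_gap"],s["joint_positions"],s["time_s"])
w=cam("wrist");np.savez("w.npz",*w[1:]);cv2.imwrite("pics/w1raw.png",w[0])
c=np.array([544,-21.5,0]);Rz=R.from_euler("z",-.012).as_matrix()
P=np.array([[-42,0,99],[19,0,88.5],[0,0,88.5],[38,0,88.5],[-66,34,32],[-66,-34,32],[25,0,57],[52,30,57],[52,-30,57]])
for p,u in zip(P,proj(P@Rz.T+c,*w[1:])):
    print(p,u.round(1))
    cv2.circle(w[0],tuple(int(x) for x in u),3,(0,0,255),1)
cv2.imwrite("pics/w1.png",w[0])
```

```text
[501.40161927 -19.69994994 205.51239765] [[-4.893e-01  8.721e-01 -0.000e+00]
 [ 8.721e-01  4.893e-01  1.000e-04]
 [ 1.000e-04  0.000e+00 -1.000e+00]] 0.36206710720099755 [-2.11979174e-01  4.99185450e-02  1.71728415e+00  9.98946344e-05
  1.37442452e+00 -7.23337236e-01] 2.1
[-42.   0.  99.] [324.4 237.6]
[19.   0.  88.5] [387.7 270. ]
[ 0.   0.  88.5] [368.3 259.1]
[38.   0.  88.5] [406.8 280.7]
[-66.  34.  32.] [320.3 176.8]
[-66. -34.  32.] [285.4 238. ]
[25.  0. 57.] [387.7 261.8]
[52. 30. 57.] [430.5 248.7]
[ 52. -30.  57.] [394.8 301.7]
```

View pics/w1.png

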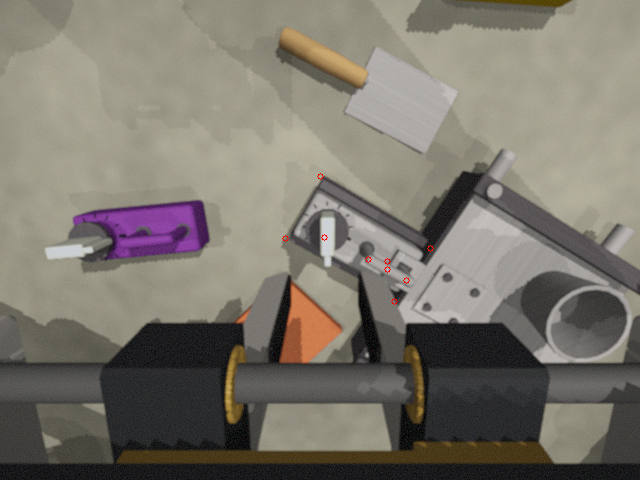

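The wrist view shows the lock with its fin running from about (327,210) to (327,265), which is aligned with the fingers. The predicted marks fall on the seat corners, to within about 3 px. I'll zoom in to refine.

Run:
```python
import cv2
a=cv2.imread("pics/w1raw.png")[165:315,275:475]
cv2.imwrite("pics/w1z.png",cv2.resize(a,None,fx=4,fy=4,interpolation=cv2.INTER_CUBIC))
```

```text
(no output)
```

View pics/w1z.png

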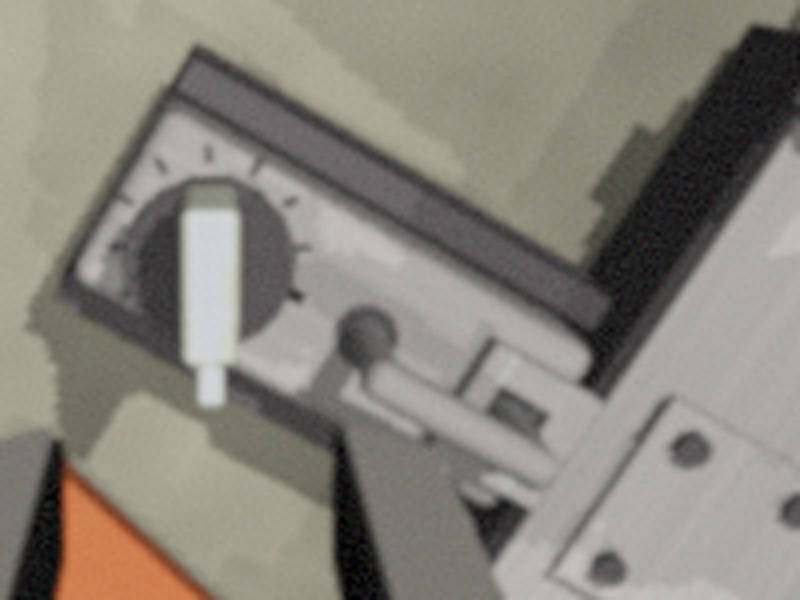

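The zoom shows the fin straight up and down at crop column 211, from row 208 to 405. The seat corners are at (197,48) and (65,295), and the shackle bar runs from (378,375) to (550,475).

Run:
```python
from h import *
z=np.load("w.npz");k=[z[f"arr_{i}"] for i in range(3)]
f=lambda p,h:onz(np.array(p)/4.+[275,165],h,*k).round(1)
print("fin",f([[211,208],[211,405]],99));print("seat",f([[197,48],[65,295]],32))
print("tongue corner",f([[497,338]],57)); print("bar",f([[378,378],[550,478]],88.5))
```

```text
fin [[496.2  -5.3  99. ]
 [516.  -40.3  99. ]]
seat [[481.7  14.9  32. ]
 [482.9 -52.6  32. ]]
tongue corner [[572.   -6.7  57. ]]
bar [[545.  -21.3  88.5]
 [588.  -22.5  88.5]]
```

Call:
drive_tool(commands="0 0 0 2 0 -40 0.64; 0 0 0 2 0 -80 0.64; 0 0 0 2 0 -105 0.64; 0 0 0 2 0 -118 0.64; 0 0 0 2 0 -125 0.64; 0 0 0 2 0 -130 0.64; 0 0 0 2 0 -130 0.64; 0 0 0 2 0 -130 0.64")

```text
time_s: 3.15
tool_pos: [504.5, -21.2, 76.2]
tcp_rot: [0.506, 0.862, 0.0, 0.001]
force: [-1.2, -0.3, -1.1]
finger_gap: 0.359
gripper_force: 0.0
```

Call:
drive_tool(commands="0 0 0 0 0 0 0.85; 0 0 0 0 0 0 1; 0 0 0 0 0 0 1; 0 0 0 0 0 0 1; 0 0 0 0 0 0 1", squeeze=25)

```text
time_s: 3.78
tool_pos: [504.2, -21.0, 75.7]
tcp_rot: [0.506, 0.862, 0.0, 0.0]
force: [0.6, 0.6, 1.6]
finger_gap: 0.117
gripper_force: 25.0
```

Call:
drive_tool(commands="0 0 0.13 0 0 0 1; 0 0 0.26 0 0 0 1; 0 0 0.39 0 0 0 1; 0 0 0.524 0 0 0 1; 0 0 0.524 0 0 0 1; 0 0 0.66 0 0 0 1; 0 0 0.79 0 0 0 1; 0 0 0.92 0 0 0 1; 0 0 1.05 0 0 0 1; 0 0 1.05 0 0 0 1", squeeze=40)

```text
time_s: 5.03
tool_pos: [504.5, -21.1, 75.7]
tcp_rot: [0.007, 1.0, -0.0, 0.001]
force: [2.3, 1.1, -0.1]
finger_gap: 0.109
gripper_force: 40.0
```

Call:
drive_tool(commands="0 0 0 0 0 0 1; 0 0 0 0 0 0 1")

```text
time_s: 5.28
tool_pos: [504.4, -21.1, 75.7]
tcp_rot: [0.007, 1.0, -0.0, 0.001]
force: [2.9, -0.2, 0.4]
finger_gap: 0.115
gripper_force: 40.0
```

Run:
```python
from h import *
s=manip.get_state();print(s["torque"],s["force"],R.from_quat(s["tcp_rot"]).as_matrix()[:2,1])
```

```text
[ 0.05565014 -0.65370129  0.07448054] [ 2.924661   -0.21965251  0.37610773] [0.01329607 0.9999116 ]
```

Call:
drive_tool(commands="0 0 0 0 0 0 0.64; 0 0 0 0 0 0 0.64; 0 0 0 0 0 0 0.64; 0 0 0 0 0 30 0.64; 0 0 0 20 0 80 0.6; 0 0 0 60 0 120 0.6; 0 0 0 60 0 120 0.6; 0 0 0 60 0 120 0.6; 0 0 0 60 0 120 0.6")

```text
time_s: 6.4
tool_pos: [561.5, -20.7, 193.1]
tcp_rot: [0.006, 1.0, 0.0, -0.002]
force: [0.3, 0.1, 0.2]
finger_gap: 0.396
gripper_force: 0.0
```

Run:
```python
from h import *
s=manip.get_state();print(s["tool_pos"])
w=cam("wrist");np.savez("w.npz",*w[1:])
c=np.array([547,-21.5,0]);Rz=R.from_euler("z",-.013).as_matrix()
P=np.array([[-42,0,99],[19,0,88.5],[25,0,57]]);u=proj(P@Rz.T+c,*w[1:]);print(u)
x,y=(u[0].astype(int)-[100,75]);x,y=max(x,0),max(y,0);print(x,y)
cv2.imwrite("pics/w2.png",cv2.resize(w[0][y:y+150,x:x+200],None,fx=4,fy=4,interpolation=cv2.INTER_CUBIC))
```

```text
[561.48215162 -20.70422891 193.14563885]
[[324.3239776  165.25102724]
 [324.19435753 243.66300871]
 [324.18063938 241.05258447]]
224 90
```

View pics/w2.png

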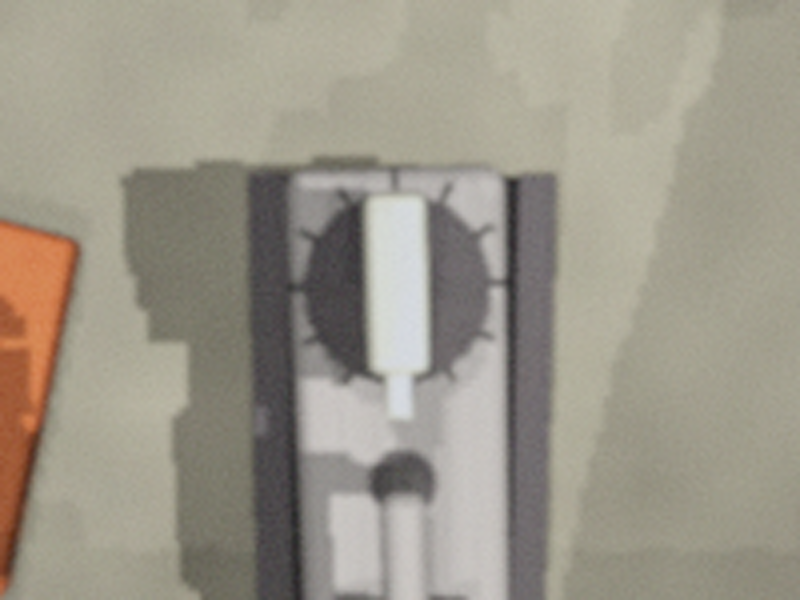

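The dial pointer now points straight at the shackle and has settled in the notch, with the fin aligned to the lock. Next I grip the shackle near lock x 14, close to the balance point.

Call:
drive_tool(commands="0 0 0 -3.5 -1 -50 0.6; 0 0 0 -3.5 -1 -90 0.6; 0 0 0 -3.5 -1 -115 0.6; 0 0 0 -3.5 -1 -125 0.6; 0 0 0 -3.5 -1 -130 0.6; 0 0 0 -3.5 -1 -130 0.6; 0 0 0 -3.5 -1 -130 0.8; 0 0 0 -3.5 -1 -130 1; 0 0 0 -3.5 -1 -130 1; 0 0 0 -3.5 -1 -130 1", squeeze=50)

```text
time_s: 7.7
tool_pos: [560.8, -21.7, 65.8]
tcp_rot: [0.006, 1.0, 0.0, 0.001]
force: [0.4, 1.1, 0.2]
finger_gap: 0.089
gripper_force: 50.0
```

Call:
drive_tool(commands="0 0 0 0 0 0 1; 0 0 0 0 0 0 1; 0 0 0 0 0 0 1; 0 0 0 0 0 0 1")

```text
time_s: 8.2
tool_pos: [560.8, -21.9, 65.8]
tcp_rot: [0.006, 1.0, 0.0, 0.0]
force: [1.8, 2.9, 3.8]
finger_gap: 0.086
gripper_force: 50.0
```

Gap is about 8.5 mm, so the bar is gripped. Now I raise the shackle.

Call:
drive_tool(commands="0 0 0 0 0 4 1; 0 0 0 0 0 8 1; 0 0 0 0 0 12 1; 0 0 0 0 0 16 1; 0 0 0 0 0 20 1; 0 0 0 0 0 23 1; 0 0 0 0 0 25 1; 0 0 0 0 0 26 1; 0 0 0 0 0 26 1; 0 0 0 0 0 26 1")

```text
time_s: 9.45
tool_pos: [560.1, -22.0, 91.5]
tcp_rot: [0.006, 1.0, 0.0, -0.0]
force: [-2.7, 0.4, -1.0]
finger_gap: 0.088
gripper_force: 50.0
```

Call:
drive_tool(commands="0 0 0 0 0 1 1; 0 0 0 0 0 2 1; 0 0 0 0 0 2.5 1; 0 0 0 0 0 2.5 1")

```text
time_s: 9.95
tool_pos: [560.5, -22.1, 93.8]
tcp_rot: [0.006, 1.0, -0.0, 0.0]
force: [-0.5, 0.6, -2.7]
finger_gap: 0.087
gripper_force: 50.0
```

Call:
drive_tool(commands="0 0 0 0 0 0.5 1; 0 0 0 0 0 0.5 1; 0 0 0 0 0 0.5 1")

```text
time_s: 10.32
tool_pos: [560.2, -22.0, 94.1]
tcp_rot: [0.006, 1.0, 0.0, -0.0]
force: [1.0, 0.9, -6.1]
finger_gap: 0.09
gripper_force: 50.0
```

Call:
drive_tool(commands="0 0 0 0 0 0.5 1; 0 0 0 0 0 0.5 1; 0 0 0 0 0 0.5 1")

```text
time_s: 10.7
tool_pos: [560.3, -22.1, 95.0]
tcp_rot: [0.006, 1.0, -0.0, 0.0]
force: [-0.3, 0.6, -6.7]
finger_gap: 0.091
gripper_force: 50.0
```

Force is about -6.5 N, so the shackle is at its stop and the lock is floating within its play. Now I draw it out toward -x.

Call:
drive_tool(commands="0 0 0 -5 0 0 1; 0 0 0 -11 0.1 0 1; 0 0 0 -18 0.2 0 1; 0 0 0 -25 0.3 0 1; 0 0 0 -32 0.4 0 1; 0 0 0 -39 0.5 0 1; 0 0 0 -46 0.6 0 1; 0 0 0 -50 0.6 0 1; 0 0 0 -50 0.6 0 1; 0 0 0 -50 0.6 0 1")

```text
time_s: 11.95
tool_pos: [510.7, -21.5, 95.1]
tcp_rot: [0.006, 1.0, -0.0, 0.0]
force: [0.1, 0.5, -6.6]
finger_gap: 0.091
gripper_force: 50.0
```

Call:
drive_tool(commands="0 0 0 0 0 5 1; 0 0 0 0 0 15 1; 0 0 0 0 0 30 1; 0 0 0 0 0 50 1; 0 0 0 0 0 70 1; 0 0 0 0 0 90 1; 0 0 0 0 0 110 1; 0 0 0 0 0 128 1; 0 0 0 0 0 140 1; 0 0 0 0 0 145 1")

```text
time_s: 13.2
tool_pos: [510.7, -21.5, 241.0]
tcp_rot: [0.006, 1.0, -0.0, 0.001]
force: [0.0, -0.1, -5.7]
finger_gap: 0.09
gripper_force: 50.0
```

Call:
drive_tool(commands="0 0 0 0 0 0 1; 0 0 0 0 0 0 1; 0 0 0 0 0 0 1; 0 0 0 0 0 0 1; 0 0 0 0 0 0 1")

```text
time_s: 13.82
tool_pos: [510.2, -21.4, 239.7]
tcp_rot: [0.006, 1.0, 0.0, -0.0]
force: [0.5, -0.8, -6.4]
finger_gap: 0.09
gripper_force: 50.0
```

Run:
```python
from h import *
s=manip.get_state();print(s["tool_pos"],s["torque"])
for n,b in(("side",(225,175,200,150)),("wrist",(0,0,640,480))):
    w=cam(n)
    if n=="side":
        u=proj([507,-21,180],*w[1:])[0].astype(int);x,y=np.maximum(u-[100,75],0);print(u)
        cv2.imwrite("pics/s3.png",cv2.resize(w[0][y:y+150,x:x+200],None,fx=4,fy=4,interpolation=cv2.INTER_CUBIC))
    else: cv2.imwrite("pics/w3.png",w[0])
```

```text
[510.2177431  -21.43662716 239.7479536 ] [ 0.04693458 -0.03444436 -0.02928427]
[305 239]
```

View pics/s3.png

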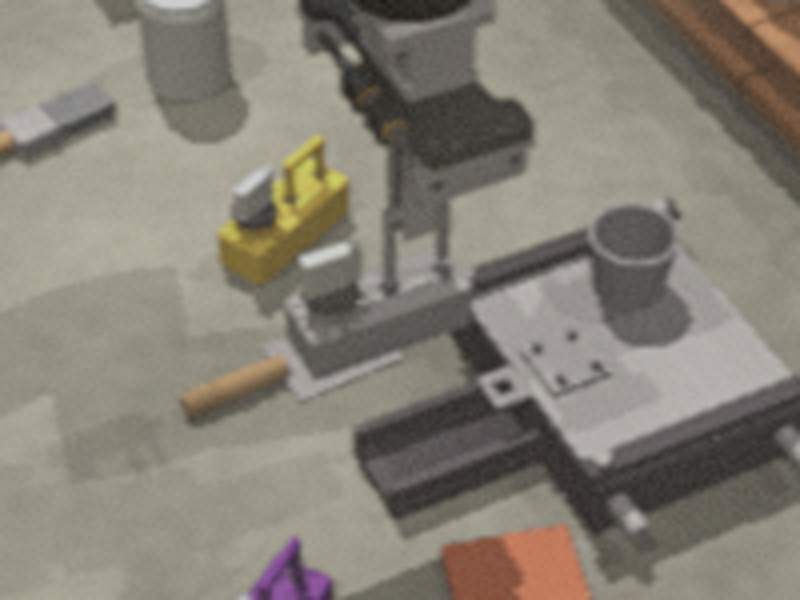

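View pics/w3.png

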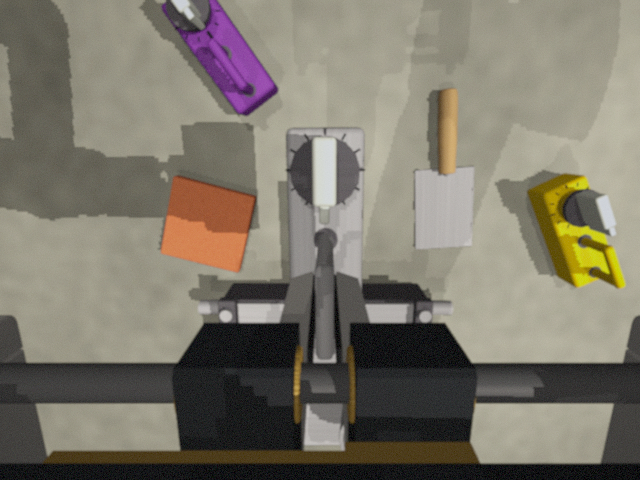

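The side view shows the lock hanging clear of the tongue with its shackle up, and the bystanders undisturbed. The wrist view shows the dial still pointing at the shackle, with the lock's near top edge at (288,129) to (362,129). I'll check that it hangs level and at the right height by projecting that edge.

Run:
```python
from h import *
w=cam("wrist");s=manip.get_state();p=s["tool_pos"]
for t in(-3,0,3):
  # lock frame: grip at x=14,z=100 of lock; pitch t deg
  Q=R.from_euler("zy",[-.013,np.radians(t)]).as_matrix()
  P=np.array([[-66,23,38],[-66,-23,38],[-66-0+24,0,87],[50,12,38]])-[14,0,100]
  print(t,proj(P@Q.T+p+[0,0,19],*w[1:]).round(0).tolist(),(p+[0,0,19]+Q@(np.array([-66,0,0])-[14,0,100]))[2])
```

```text
-3 [[366.0, 134.0], [287.0, 134.0], [326.0, 179.0], [344.0, 321.0]] 154.85879211533722
0 [[367.0, 128.0], [286.0, 128.0], [326.0, 178.0], [344.0, 315.0]] 158.90826830414846
3 [[367.0, 122.0], [285.0, 122.0], [327.0, 178.0], [344.0, 309.0]] 163.2318375420449
```

The edge matches the level prediction (row 128 expected, 129 seen), with the underside at about 158 mm. I'm handing it in.

```bash
python3 -c "
from plant import manip
print(manip.finish_job())"
```

```text
the job is handed in; nothing more can be done
None
```

The job is handed in: the dial was turned two notches to 0, the shackle pulled to its stop in the seat, and the open lock drawn out; it now hangs level in the gripper, its underside about 158 mm above the bench.

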